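# Post a carton of sweets through a spring flap

## Robot

A 6-joint arm with a two-finger parallel gripper is mounted at the origin on the work surface. World frame = base frame: x ahead of the robot, y to its left, z up, the work surface at z = 0. Lengths are in m, angles in rad, forces in N, time in s.
With the tool pointing down it reaches from about 0.25 to 0.8 m from the base axis. Payload 3.9 kg.
Tool frame: the origin (TCP) lies at the very end of the fingers, on their centre line; the grasp point (between the pads) lies 19 mm behind it; y points along the fingers, x is the direction in which the jaws open and shut, and the axes are right-handed (so a half turn about y gives the same grasp; the last joint's range is limited). The gripper opens to 85 mm and grips with 20 to 120 N. Pads are 22 mm wide; open, the fingers measure 114 mm over their backs; the gripper's body (76 mm by 85 mm) begins 54 mm behind the grasp point. The pads swing forward as they close: fully open they stand 13 mm farther back than shut.
Start: joints at [1.326, 0.26, -0.138, 1.173, 0, 1.571], TCP at [0.127, 0.509, 0.231] pointing down, gripper open.
Joint ranges: [-2.78, 2.78], [-0.83, 1.72], [-1.28, 1.37], [-1.9, 2.12], [-1.57, 1.48], [-3.14, 3.14]. Speed limits (rad/s): [2.57, 2.57, 3.14, 3.14, 3.14, 3.14].

## Interface

Orientations are given as [roll, pitch, yaw] about the fixed x, y, z axes, in that order (R = Rz(yaw) Ry(pitch) Rx(roll)).
In Python, from station import bot, vision gives the robot as it stands.
- The arm moves only by the tool move_arm, never from a script. Its argument "rows" is a list of rows, each an object with "rotation": the turn, a rotation vector about the tool's x, y, z in degrees, a list of three; "xyz": the shift along the tool's x, y, z in cm, a list of three; "claw": the closure, from 0 (fully open) to 1 (shut). A call has 1 to 12 rows; each row shifts and turns the commanded pose from where the row before left it, along the tool's axes as they then stand; what a row does not reach is not made up. A row lasts 1/8 s, in which the tool goes at most 62.5 mm and 10.7 degrees, less where a joint would pass 70% of its speed; a pose out of reach is approached as far as the arm can. A call with a gripper value outside its range is refused whole. The fingers move at their own pace and stop on an object; the grip force is fixed at half the most. Time passes only in rows, so rows that do not move let the fingers close. It gives the time, the measured TCP pose, the force and the opening at its end, in the units of the state.
- bot.sense(): the state, without advancing time (a new reading comes with each control period).
- vision.get_image(name): name is "scene" or "side" or "wrist"; returns the picture (400x640x3 uint8, red, green, blue); there is no depth.
- vision.camera_params(name): a dict with "fx", "fy", "cx", "cy" (pixels), "eye" and "orientation" of the camera in the world. Camera axes: x right, y down, z forward; pixel columns grow to the right and rows downward; lengths in m; the calibration is good to about 2 mm. A picture is of the moment at which its call begins: read the wrist's pose just before it. camera_params takes no time and is no camera call; for the wrist camera it gives the pose at the moment of the call.
- bot.sign_off(): hands the job in, once; it reports no verdict.
The state is a dict: "t": time; "joint_positions": joint angles; "qd": joint speeds; "effort": joint torques, N m; "position": TCP position; "tool_rot": TCP orientation; "ft_force": force on the tool from outside, world axes, zero at the start; "ft_torque": the same for the moment, N m; "finger_gap": opening from 0.0 (shut) to 1.0 (fully open).
Only numpy, scipy, OpenCV 4.12 (cv2) and the standard library are available. Lean on these libraries where they do the work, as an engineer would, in place of code of your own. Each camera call takes 0.05 s, during which the arm holds its last target.

## Task

Push the sprung flap of the collecting box open with one finger and, while that finger keeps it open, push the small carton on the box's porch past it with the other finger, so that it drops into the compartment; then withdraw so that the flap falls shut. Do not pick the carton up, do not push the flap with the carton or let the flap close on it, and leave the jar and the spare carton beside the box where they are.

Things in the scene. Friction and masses are not known exactly. Their poses are not given: they have to be found in the camera images.
- drop_box: Plywood collecting box fixed to the table, open on top: low porch in front, walled compartment behind, flap between. Origin on the table surface (z = 0) under the middle of the closed flap; its x axis runs level from the porch through the flap into the compartment, y to the left seen that way, z up. 136 mm wide in all. Sites on it have the same axes.
- flap (a joint): Upright aluminium flap in the doorway, 5 mm thick, from 3 to 53 mm above the porch. It turns about an upright axis at x = 0, y = +60 mm of the box frame (left); 0 = shut, up to 1.5 rad as its free edge swings into the compartment. A spring of 0.15 N m (shut) to 0.21 N m (1.2 rad) shuts it in about a second: some 5 N opens it 30 mm from the axis.
- flap_edge (a point): Point on the flap 2 mm from its free edge, 115 mm from its axis, 27 mm above the porch; at x = 0, y = -55 mm of the box frame when shut.
- carton: Small closed red sweets carton with a pale paper band, 50 mm (its x) by 44 mm (its y) by 32 mm high, about 70 g, standing loose on the porch right of the middle, a few centimetres in front of the flap, its x axis roughly along the box's x. Origin at the centre of its underside.
- spare_carton: Another such carton (50 x 44 x 32 mm), standing on the table left of the porch; leave it alone. Origin at the centre of its underside.
- jar: Closed jar, 64 mm across, 95 mm high, standing on the table right of the box; leave it alone. Origin at the centre of its underside.
- basket: Red basket of packed cartons, 200 mm (x) by 150 mm (y), up to about 115 mm high, fixed on the other side of the table's middle; not needed. Origin at the centre of its underside.
- porch (a point): Middle of the porch's top, 62.5 mm before the flap, 70 mm above the table. The porch is a flat shelf without side walls, from x = -125 to 0 mm of the box frame, 136 mm wide; at x = 0, under the flap, it ends and drops straight to the compartment floor.
- compartment (a point): Middle of the compartment's floor, 6 mm above the table. Inside it spans x = 0 to 170 mm, y = -60 to 60 mm of the box frame; its 8 mm walls rise to 125 mm above the table, the side walls begin at x = -8 mm. No cover, and no bar over the flap's doorway, so fingers pointing down can travel through it.
Mind the look-alikes: they are no part of the job. Leave any grey or pink look-alike of the carton alone.

How it is judged:
On the way, in this order (a step that is already met when the one before it is completed fails the run):
1. a finger pushes the flap open past 0.7 rad while the carton still stands on the porch (value of joint flap above 0.7 rad and contact force between the fingers and flap above 0.3 N and x of carton in the frame of drop_box below -0.005 m and z of carton in the frame of drop_box above 0.06 m), for 0.05 s.
2. the carton's middle passes the doorway while a finger holds the flap open (value of joint flap above 0.6 rad and contact force between the fingers and flap above 0.3 N and x of carton in the frame of drop_box above 0.005 m), for 0.05 s.
At the end, for the whole second after the job is handed in: the carton lies at rest in the compartment, below porch level, either way up; the flap is shut (below 0.08 rad); jar and spare carton within 20 mm of where they stood (x of carton in the frame of drop_box between -0.006 and 0.176 m and y of carton in the frame of drop_box between -0.066 and 0.066 m and z of carton in the frame of drop_box below 0.062 m and linear speed of carton below 0.02 m/s and value of joint flap below 0.08 rad and distance of each of jar, spare_carton from where it was at the start of the episode below 0.02 m); the robot touches nothing.
It fails at once if the carton is lifted more than 15 mm off the porch (z of carton in the frame of drop_box above 0.085 m).
It fails at once if the carton bears on the flap with more than 1.5 N (flap pushed with the carton, or closing on it) (contact force between carton and flap above 1.5 N).
It fails at once if the jar or the spare carton is moved more than 20 mm (distance of any of jar, spare_carton from where it was at the start of the episode above 0.02 m).
It also fails if it takes over 35 s, if anything falls off the work surface, if the arm or the gripper's body presses on something with over 40 N, if the wrist force passes 120 N, or if a joint passes its speed limit or range.

## Working session

There is one attempt and no reset: what is moved stays moved. The work goes in short steps, Python scripts to look and compute and a tool call to move; the robot and the scene stay as the last step left them, time stands still between calls to the robot, and variables do not carry over. Pictures are saved under pics/ and viewed, and the job is handed in when it is done.

Besides the shell and the picture viewer there is one more tool, called after "Request:" by a JSON object that holds its "fn" and its "kwargs", one argument or row to a line. move_arm: Moves the arm, as the interface text tells. Its arguments: {"type":"object","properties":{"rows":{"type":"array","items":{"type":"object","properties":{"rotation":{"type":"array","items":{"type":"number"}},"xyz":{"type":"array","items":{"type":"number"}},"claw":{"type":"number"}}}}},"required":["rows"]}

```bash
mkdir -p pics; ls; python3 - <<'E'
from station import bot, vision
import cv2
s=bot.sense(); print({k:s[k] for k in('t','position','tool_rot','finger_gap','ft_force')})
for n in('scene','side','wrist'):
    p=vision.camera_params(n); print(n,p)
    cv2.imwrite(f'pics/{n}0.png',vision.get_image(n)[:,:,::-1])
E
```

```text
pics
{'t': 0.0, 'position': array([0.12705866, 0.50868694, 0.2304511 ]), 'tool_rot': array([-1.57074935,  0.00197114,  1.32598363]), 'finger_gap': 1.002059504680608, 'ft_force': array([ 0.12300271, -0.09305358,  0.71052654])}
scene {'fx': 391.78717421156375, 'fy': 391.78717421156375, 'cx': 316.9533644630885, 'cy': 195.85241768065706, 'eye': array([0.90058265, 0.63383942, 0.73498409]), 'orientation': array([-2.27399657,  0.00686209,  2.55271256])}
side {'fx': 397.5036614283295, 'fy': 397.5036614283295, 'cx': 315.5495825443313, 'cy': 200.94257957340216, 'eye': array([ 0.08708948, -0.46971345,  0.58264065]), 'orientation': array([-2.25565103, -0.01152273, -0.68537118])}
wrist {'fx': 288.8579374963192, 'fy': 288.8579374963192, 'cx': 318.34055667621533, 'cy': 202.09767637144813, 'eye': array([0.05386553, 0.52776832, 0.37216319]), 'orientation': array([2.83865143e+00, 2.10124975e-03, 1.32635317e+00])}
```

View pics/scene0.png

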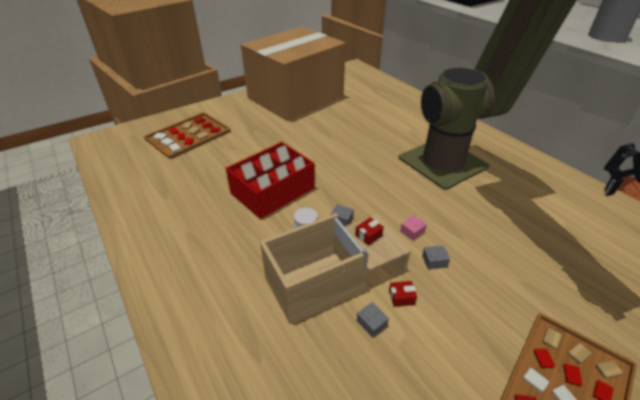

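View pics/side0.png

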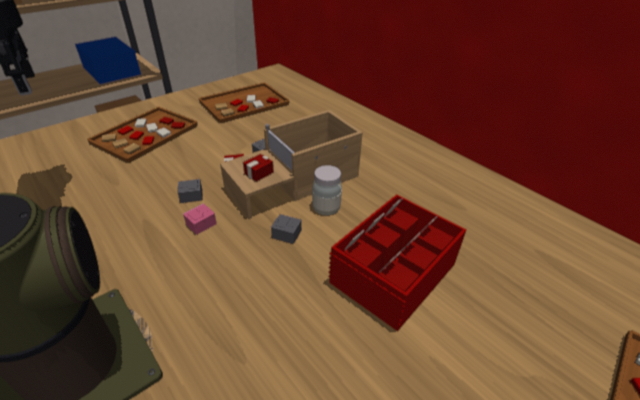

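View pics/wrist0.png

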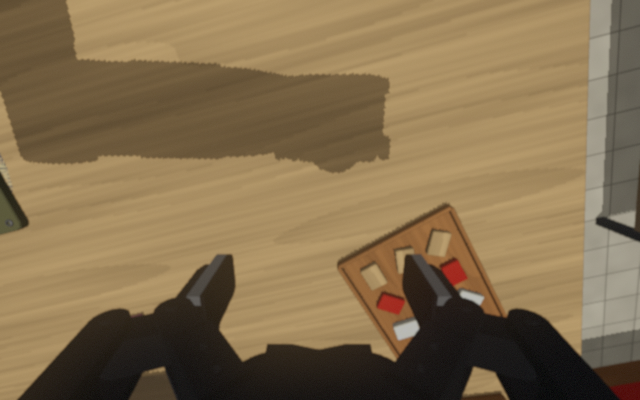

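```bash
python3 - <<'E'
import cv2
a=cv2.imread('pics/scene0.png')[190:350,240:460]; cv2.imwrite('pics/sc1.png',cv2.resize(a,None,fx=3.6,fy=3.6,interpolation=cv2.INTER_CUBIC))
a=cv2.imread('pics/side0.png')[100:260,170:380]; cv2.imwrite('pics/si1.png',cv2.resize(a,None,fx=3.6,fy=3.6,interpolation=cv2.INTER_CUBIC))
E
```

```text
(no output)
```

View pics/sc1.png

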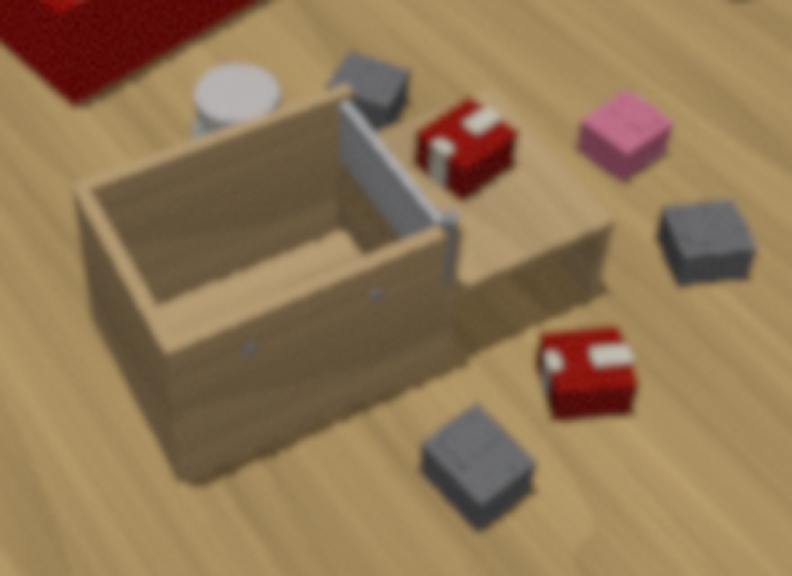

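View pics/si1.png

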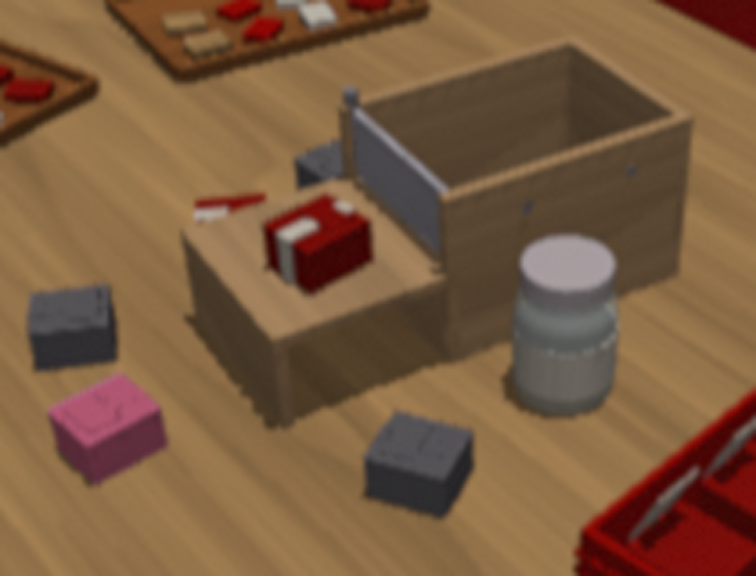

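```bash
cat > h.py <<'E'
import numpy as np, cv2
from scipy.spatial.transform import Rotation as R
from station import bot, vision
def ray(n,uv,z,p=None):
    p=p or vision.camera_params(n)
    d=R.from_euler('xyz',p['orientation']).as_matrix()@np.array([(uv[0]-p['cx'])/p['fx'],(uv[1]-p['cy'])/p['fy'],1])
    e=p['eye']; return e+d*(z-e[2])/d[2]
def proj(n,P,p=None):
    p=p or vision.camera_params(n)
    c=R.from_euler('xyz',p['orientation']).as_matrix().T@(np.array(P)-p['eye'])
    return np.array([p['fx']*c[0]/c[2]+p['cx'],p['fy']*c[1]/c[2]+p['cy']])
E
python3 - <<'E'
from h import *
sc=lambda u,v:(u/3.6+240,v/3.6+190)
si=lambda u,v:(u/3.6+170,v/3.6+100)
for nm,n,uv,z in [('BR','scene',sc(78,188),.125),('BL','scene',sc(165,352),.125),('FL','scene',sc(447,228),.125),('FR','scene',sc(350,90),.125),('PL','scene',sc(612,218),.07),
 ('FR','side',si(445,190),.125),('BR','side',si(690,120),.125),('BL','side',si(572,42),.125),('FL','side',si(343,108),.125),('PL','side',si(183,235),.07),('PR','side',si(275,338),.07)]:
    print(nm,n,ray(n,uv,z).round(4))
# carton top faces
for n in('scene','side'):
    im=cv2.imread(f'pics/{n}0.png')
    hsv=cv2.cvtColor(im,cv2.COLOR_BGR2HSV)
    m=((hsv[...,0]<8)|(hsv[...,0]>172))&(hsv[...,1]>150)&(hsv[...,2]>60)
    c,l,st,ce=cv2.connectedComponentsWithStats(m.astype('uint8'))
    for i in range(1,c):
        if st[i,4]>40: print(n,st[i],ce[i].round(1))
for nm,n,pts,z in [('carton','scene',[(417,135),(473,98),(517,130),(460,165)],.102),('carton','side',[(265,232),(325,197),(370,232),(308,262)],.102),('spare','scene',[(540,335),(620,328),(635,372),(553,385)],.032),]:
    f=sc if n=='scene' else si
    q=[ray(n,f(*p),z) for p in pts]; print(nm,n,np.mean(q,0).round(4)); print(np.round(q,4)[:,:2].tolist())
print('jar',ray('scene',sc(237,90),.095),ray('side',si(568,262),.095))
E
```

```text
BR scene [0.6854 0.0936 0.125 ]
BL scene [0.702  0.2232 0.125 ]
FL scene [0.5256 0.2391 0.125 ]
FR scene [0.5037 0.1151 0.125 ]
PL scene [0.4013 0.2548 0.07  ]
FR side [0.5121 0.1158 0.125 ]
BR side [0.6851 0.0854 0.125 ]
BL side [0.6966 0.2145 0.125 ]
FL side [0.5193 0.235  0.125 ]
PL side [0.4012 0.2463 0.07  ]
PR side [0.3911 0.1198 0.07  ]
scene [195 117  25  15 129] [206.1 124. ]
scene [169 127  24  18 147] [180.7 135.4]
scene [ 226  142   88   76 3255] [270.5 182.7]
scene [356 218  27  26 334] [369.9 231.1]
scene [391 281  25  25 402] [402.8 294.2]
scene [534 349  21  19 268] [544. 358.]
scene [564 363  18  23 300] [572.6 374.4]
scene [594 380  19  20 292] [602.8 390.8]
scene [515 395  21   5  83] [524.2 397.4]
side [  253     0   387   244 57011] [488.2  83.7]
side [267  97  12   6  54] [272.3  99.7]
side [230  99  19  13 120] [239.3 104.9]
side [160 117  25  11 147] [172.  122.3]
side [118 125  15  10  89] [124.7 129.5]
side [129 131  15   9  88] [135.9 134.8]
side [142 136  12   9  87] [147.6 139.9]
side [225 154  18   5  42] [234.8 155.5]
side [244 154  29  27 359] [260.6 166.4]
side [  329   195   137   135 10576] [395.  259.8]
side [632 378   8  11  51] [636.7 381.6]
carton scene [0.4501 0.1684 0.102 ]
[[0.4781, 0.1531], [0.427, 0.1467], [0.4229, 0.1852], [0.4723, 0.1887]]
carton side [0.4467 0.1567 0.102 ]
[[0.4214, 0.1743], [0.4705, 0.1846], [0.4704, 0.1356], [0.4247, 0.1322]]
spare scene [0.4621 0.3045 0.032 ]
[[0.4758, 0.2778], [0.4318, 0.3012], [0.4472, 0.3296], [0.4938, 0.3092]]
jar [0.54619558 0.04752902 0.095     ] [0.54962625 0.04608891 0.095     ]
```

```bash
cat >> h.py <<'E'
def fit(loc,W):
    loc=np.array(loc,float);W=np.array(W)[:,:2]
    a,b=loc-loc.mean(0),W-W.mean(0)
    yaw=np.arctan2((a[:,0]*b[:,1]-a[:,1]*b[:,0]).sum(),(a*b).sum())
    c,s=np.cos(yaw),np.sin(yaw);M=np.array([[c,-s],[s,c]])
    t=W.mean(0)-M@loc.mean(0)
    return t,yaw,M,(W-(loc@M.T+t))
def totool(d):
    s=bot.sense(); return R.from_euler('xyz',s['tool_rot']).inv().apply(d)*100
E
python3 - <<'E'
from h import *
sc=lambda u,v:(u/3.6+240,v/3.6+190)
si=lambda u,v:(u/3.6+170,v/3.6+100)
L={'BR':(.178,-.068),'BL':(.178,.068),'FL':(-.008,.068),'FR':(-.008,-.068),'PL':(-.125,.068),'PR':(-.125,-.068)}
D=[('BR','scene',sc(78,188),.125),('BL','scene',sc(165,352),.125),('FL','scene',sc(447,228),.125),('FR','scene',sc(350,90),.125),('PL','scene',sc(612,218),.07),
 ('FR','side',si(445,190),.125),('BR','side',si(690,120),.125),('BL','side',si(572,42),.125),('FL','side',si(343,108),.125),('PL','side',si(183,235),.07),('PR','side',si(275,338),.07)]
t,y,M,r=fit([L[d[0]] for d in D],[ray(d[1],d[2],d[3]) for d in D]); print(t,y);print((r*1000).round(1).tolist())
print('carton',M.T@(np.array([.4484,.1626])-t))
tgt=np.r_[t+M@[-.065,.003],.26]
print(tgt,totool(tgt-bot.sense()['position']))
E
```

```text
[0.5193519  0.17337684] -0.1052294508983642
[[-3.8, 6.5], [-1.5, 0.9], [7.0, -2.7], [-0.6, 8.5], [-0.9, 0.7], [7.8, 9.2], [-4.2, -1.7], [-6.9, -7.8], [0.8, -6.8], [-0.9, -7.8], [3.2, 1.0]]
carton [-0.06942748 -0.01816969]
[0.45502655 0.18318754 0.26      ] [-23.64854024  -2.8988478  -39.70673903]
```

Request:
{"fn": "move_arm", "kwargs": {
  "rows": [
    {"xyz": [-2.95, -0.36, -4.95], "rotation": [0, 0, 0], "claw": 0},
    {"xyz": [-2.95, -0.36, -4.95], "rotation": [0, 0, 0], "claw": 0},
    {"xyz": [-2.95, -0.36, -4.95], "rotation": [0, 0, 0], "claw": 0},
    {"xyz": [-2.95, -0.36, -4.95], "rotation": [0, 0, 0], "claw": 0},
    {"xyz": [-2.95, -0.36, -4.95], "rotation": [0, 0, 0], "claw": 0},
    {"xyz": [-2.95, -0.36, -4.95], "rotation": [0, 0, 0], "claw": 0},
    {"xyz": [-2.95, -0.36, -4.95], "rotation": [0, 0, 0], "claw": 0},
    {"xyz": [-2.95, -0.36, -4.95], "rotation": [0, 0, 0], "claw": 0}
  ]
}}

```text
t: 1.15
position: [0.4552, 0.1828, 0.2601]
tool_rot: [-1.571, -0.0, 1.326]
ft_force: [0.5, 1.7, -0.6]
finger_gap: 1.0
```

Request:
{"fn": "move_arm", "kwargs": {
  "rows": [
    {"xyz": [0, 0, 0], "rotation": [0, 10.3, 0], "claw": 0},
    {"xyz": [0, 0, 0], "rotation": [0, 10.3, 0], "claw": 0},
    {"xyz": [0, 0, 0], "rotation": [0, 10.3, 0], "claw": 0},
    {"xyz": [0, 0, 0], "rotation": [0, 10.3, 0], "claw": 0},
    {"xyz": [0, 0, 0], "rotation": [0, 10.3, 0], "claw": 0},
    {"xyz": [0, 0, 0], "rotation": [0, 10.3, 0], "claw": 0},
    {"xyz": [0, 0, 0], "rotation": [0, 0, 0], "claw": 0},
    {"xyz": [0, 0, 0], "rotation": [0, 0, 0], "claw": 0}
  ]
}}

```text
t: 2.15
position: [0.4541, 0.1844, 0.26]
tool_rot: [-1.571, 0.0, 0.25]
ft_force: [-0.3, 0.2, 0.0]
finger_gap: 0.997
```

```bash
python3 - <<'E'
from h import *
import json
s=bot.sense(); print(s['t'],s['position'],s['tool_rot'],s['joint_positions'])
p=vision.camera_params('wrist')
im=vision.get_image('wrist')[:,:,::-1]
json.dump({k:np.array(v).tolist() for k,v in p.items()},open('w1.json','w'))
cv2.imwrite('pics/w1.png',im)
E
```

```text
2.15 [0.4541286  0.18435135 0.25996581] [-1.57083673e+00  3.20732113e-04  2.49882461e-01] [ 3.85618875e-01  1.89320616e-01 -1.57047144e-01  1.22475182e+00
  3.36565005e-06  1.70653273e+00]
```

View pics/w1.png

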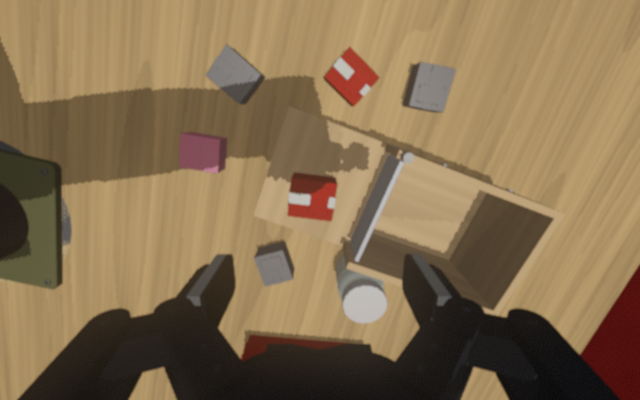

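```bash
python3 - <<'E'
import cv2
a=cv2.imread('pics/w1.png')[95:275,245:445]; cv2.imwrite('pics/w1a.png',cv2.resize(a,None,fx=3.3,fy=3.3,interpolation=cv2.INTER_CUBIC)[:600])
a=cv2.imread('pics/w1.png')[135:320,380:570]; cv2.imwrite('pics/w1b.png',cv2.resize(a,None,fx=3,fy=3,interpolation=cv2.INTER_CUBIC))
E
```

```text
(no output)
```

View pics/w1a.png

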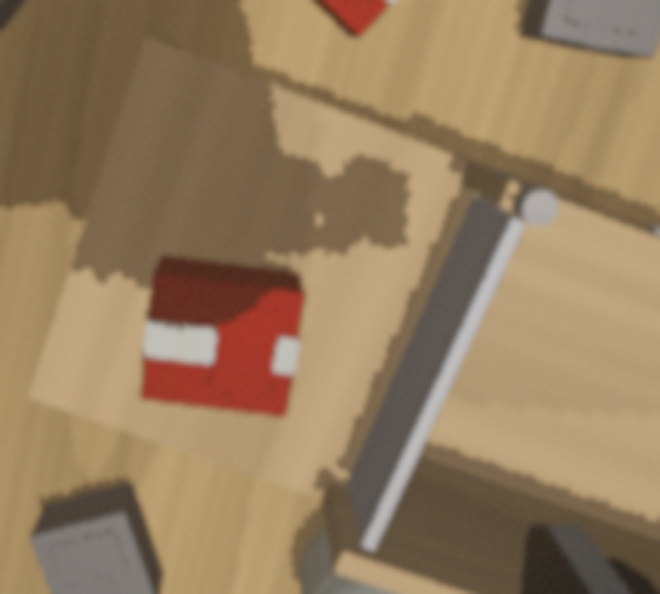

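View pics/w1b.png

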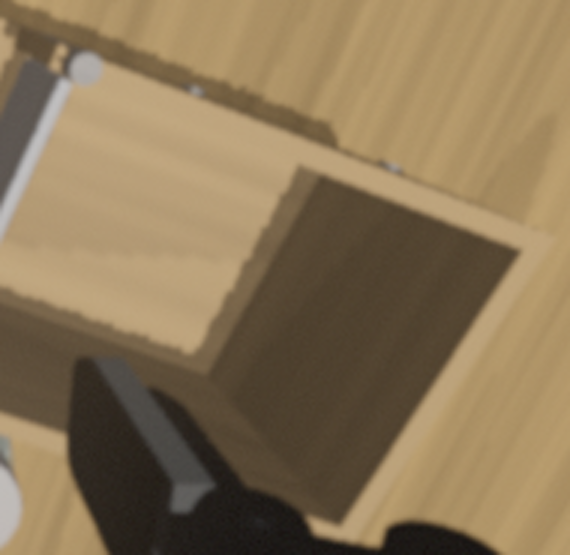

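```bash
python3 - <<'E'
from h import *
import json
p=json.load(open('w1.json')); 
a=lambda u,v:(u/3.3+245,v/3.3+95)
b=lambda u,v:(u/3+380,v/3+135)
D=[((-.125,.068),a(145,40),.07),((-.125,-.068),a(30,398),.07),((0,-.057),a(370,548),.123),((0,.06),a(540,207),.127),((.178,.068),b(553,237),.125),((.17,.06),b(520,252),.125)]
W=[ray('wrist',d[1],d[2],p) for d in D]
t,y,M,r=fit([d[0] for d in D],W); print(t,y);print((r*1000).round(1).tolist())
for q in [(142,398),(285,415),(302,292),(152,275)]: print('carton',(M.T@(ray('wrist',a(*q),.102,p)[:2]-t)*1000).round(1))
for q in [(160,257),(300,270)]: print('carton base',(M.T@(ray('wrist',a(*q),.07,p)[:2]-t)*1000).round(1))
s=bot.sense(); print('tcp', (M.T@(s['position'][:2]-t)*1000).round(1), s['tool_rot'][2]-y)
np.savez('box.npz',t=t,M=M,y=y)
for P in [(.0,.0)]:pass
Rm=R.from_euler('xyz',s['tool_rot']).as_matrix()
# finger tips: inner-pad ends seen at pixels, plane z=tip height
for q in [(222,258),(205,262),(232,256),(412,258),(404,256),(430,260)]:
    for z in (.273,): 
        w=ray('wrist',q,z,p); print('tip',q,(Rm.T@(w-s['position'])*1000).round(1))
E
```

```text
[0.52041635 0.17618775] -0.1064527065515763
[[0.2, -1.9], [0.9, -0.1], [0.1, 0.3], [2.5, 3.5], [-2.2, -0.6], [-1.6, -1.2]]
carton [-86.  -41.3]
carton [-39.  -30.3]
carton [-49.2  11.2]
carton [-96.4  -0.4]
carton base [-96.3  -1.1]
carton base [-48.2  11.9]
tcp [-66.8   1.1] 0.3558624761291775
tip (222, 258) [-47.1 -13.    7. ]
tip (205, 262) [-55.8 -13.    4.7]
tip (232, 256) [-42.1 -13.    8.1]
tip (412, 258) [ 47.2 -13.    7.1]
tip (404, 256) [ 43.1 -13.    8.2]
tip (430, 260) [ 56.3 -13.1   6. ]
```

Request:
{"fn": "move_arm", "kwargs": {
  "rows": [
    {"xyz": [0.14, 2.4, -0.21], "rotation": [0, 0, 0], "claw": 0},
    {"xyz": [0, 2.4, 0], "rotation": [0, 0, 0], "claw": 0},
    {"xyz": [0, 2.4, 0], "rotation": [0, 0, 0], "claw": 0},
    {"xyz": [0, 2.4, 0], "rotation": [0, 0, 0], "claw": 0},
    {"xyz": [0, 2.4, 0], "rotation": [0, 0, 0], "claw": 0},
    {"xyz": [0, 0, 0], "rotation": [0, 0, 0], "claw": 0},
    {"xyz": [0, 0, 0], "rotation": [0, 0, 0], "claw": 0}
  ]
}}

```text
t: 3.08
position: [0.4566, 0.1829, 0.1409]
tool_rot: [-1.571, -0.001, 0.248]
ft_force: [-0.2, 0.3, -0.0]
finger_gap: 1.002
```

```bash
python3 - <<'E'
from h import *
B=np.load('box.npz')
s=bot.sense(); print(s['t'],s['position'],s['tool_rot'],'box',B['M'].T@(s['position'][:2]-B['t'])*1000)
for n,(x,y,w,h) in {'scene':(250,110,200,160),'side':(180,80,200,160),'wrist':(0,0,640,400)}.items():
    im=vision.get_image(n)[:,:,::-1]; k=4 if n!='wrist' else 1
    cv2.imwrite(f'pics/{n}2.png',cv2.resize(im[y:y+h,x:x+w],None,fx=k*.93,fy=k*.93,interpolation=cv2.INTER_CUBIC))
E
```

```text
3.075 [0.45662194 0.18290957 0.140859  ] [-1.57070576e+00 -9.66523387e-04  2.47971852e-01] box [-64.14749266  -0.09449245]
```

View pics/scene2.png

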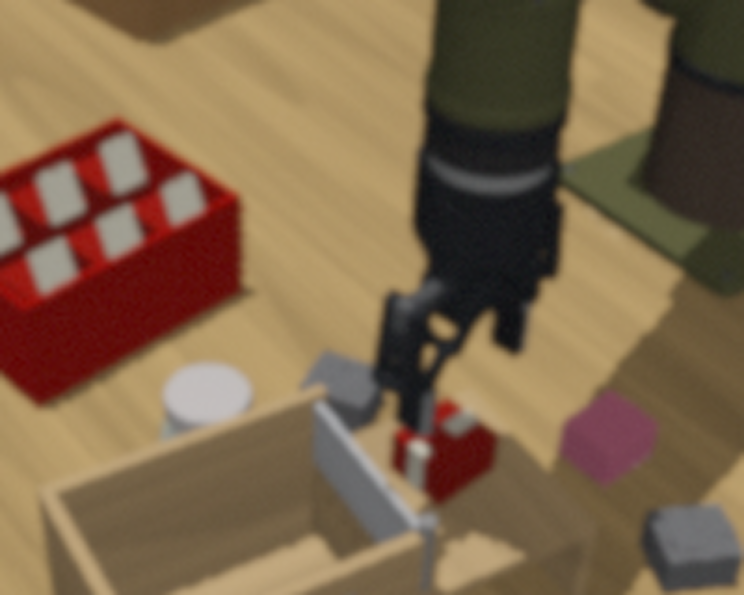

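View pics/side2.png

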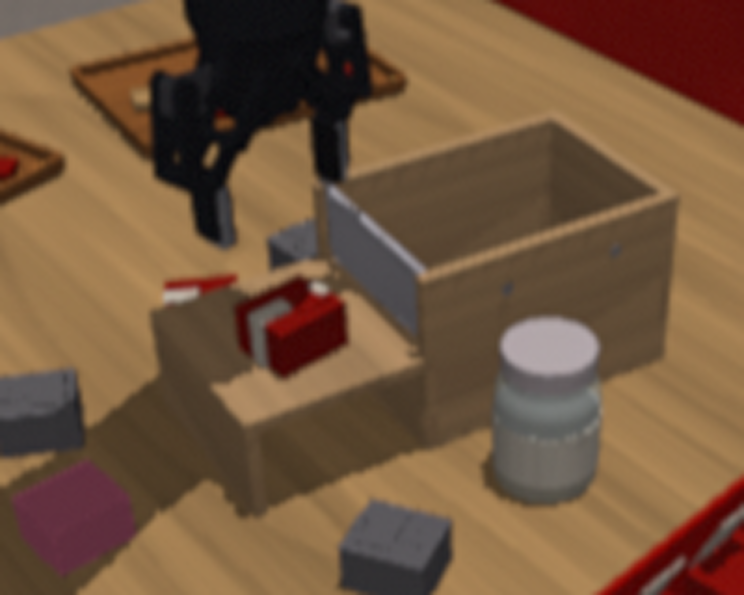

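View pics/wrist2.png

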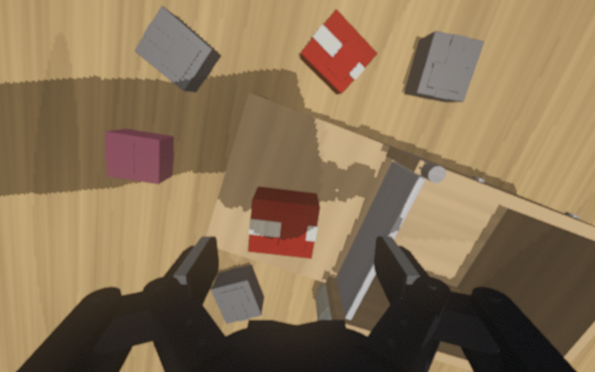

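```bash
python3 - <<'E'
from h import *
p=vision.camera_params('wrist'); B=np.load('box.npz')
f=lambda q,z:(B['M'].T@(ray('wrist',(q[0]/.93,q[1]/.93),z,p)[:2]-B['t'])*1000).round(1)
print('PL',f((250,94),.07),'edge free',f((348,320),.123),'hinge',f((435,173),.127))
for q in[(248,250),(312,258)]:print('top',f(q,.102))
for q in[(255,187),(319,195)]:print('base',f(q,.07))
E
```

```text
PL [-124.2   66.7] edge free [ -0.9 -57.3] hinge [ 2.1 63.9]
top [-87.  -40.1]
top [-38.8 -29.7]
base [-98.6  -1.4]
base [-46.2  10.4]
```

Request:
{"fn": "move_arm", "kwargs": {
  "rows": [
    {"xyz": [0, 1.8, 0], "rotation": [0, 0, 0], "claw": 0},
    {"xyz": [0, 1.8, 0], "rotation": [0, 0, 0], "claw": 0},
    {"xyz": [0, 1.8, 0], "rotation": [0, 0, 0], "claw": 0},
    {"xyz": [0, 1.8, 0], "rotation": [0, 0, 0], "claw": 0},
    {"xyz": [0, 0, 0], "rotation": [0, 0, 0], "claw": 0},
    {"xyz": [0, 0, 0], "rotation": [0, 0, 0], "claw": 0}
  ]
}}

```text
t: 3.98
position: [0.457, 0.183, 0.069]
tool_rot: [-1.571, -0.002, 0.247]
ft_force: [-0.0, -0.4, 1.1]
finger_gap: 0.993
```

```bash
cat > look.py <<'E'
from h import *
import sys
k0=sys.argv[1]
B=np.load('box.npz')
s=bot.sense(); print(s['t'],s['position'],s['ft_force'].round(1),'box',B['M'].T@(s['position'][:2]-B['t'])*1000)
ims=[]
for n,(x,y,w,h) in {'scene':(290,170,130,130),'side':(200,90,130,130),'wrist':(150,60,400,260)}.items():
    im=vision.get_image(n)[:,:,::-1]
    cv2.imwrite(f'pics/{n}{k0}_full.png',im)
    ims.append(cv2.resize(im[y:y+h,x:x+w],(390,390) if n!='wrist' else (460,299),interpolation=cv2.INTER_CUBIC))
a=np.hstack(ims[:2]); b=np.zeros((209,780,3),np.uint8); b[:,:]=0
w=cv2.resize(ims[2],(321,209)); b[:,:321]=w
cv2.imwrite(f'pics/m{k0}.png',np.vstack([a,b]))
E
python3 look.py 3
```

```text
3.975 [0.45703696 0.18302879 0.06898806] [-0.  -0.4  1.1] box [-63.74748751   0.0681437 ]
```

View pics/m3.png

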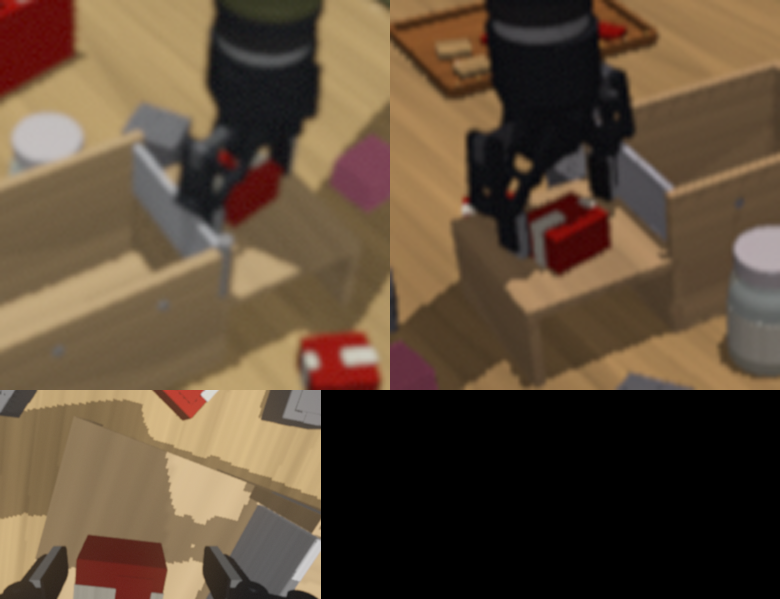

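Request:
{"fn": "move_arm", "kwargs": {
  "rows": [
    {"xyz": [0.66, 0, -0.24], "rotation": [0, 0, 0], "claw": 0},
    {"xyz": [0.66, 0, -0.24], "rotation": [0, 0, 0], "claw": 0},
    {"xyz": [0.66, 0, -0.24], "rotation": [0, 0, 0], "claw": 0},
    {"xyz": [0.66, 0, -0.24], "rotation": [0, 0, 0], "claw": 0},
    {"xyz": [0.66, 0, -0.24], "rotation": [0, 0, 0], "claw": 0},
    {"xyz": [0.66, 0, -0.24], "rotation": [0, 0, 0], "claw": 0},
    {"xyz": [0, 0, 0], "rotation": [0, 0, 0], "claw": 0}
  ]
}}

```text
t: 5.0
position: [0.4963, 0.1795, 0.0686]
tool_rot: [-1.568, 0.003, 0.249]
ft_force: [-7.0, 2.6, 8.9]
finger_gap: 1.004
```

```bash
python3 look.py 4
```

```text
5.0 [0.49629752 0.179508   0.0685944 ] [-7.   2.6  8.9] box [-24.33509028   0.73878858]
```

View pics/m4.png

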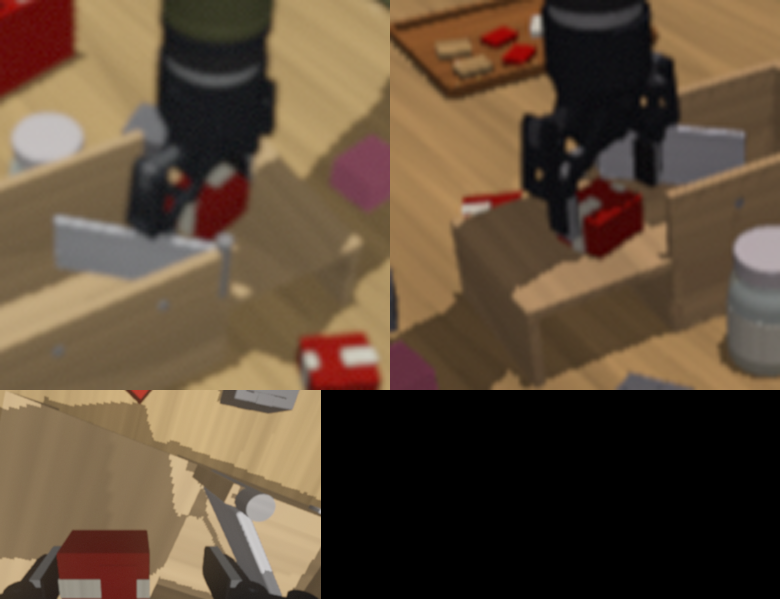

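View pics/wrist4_full.png

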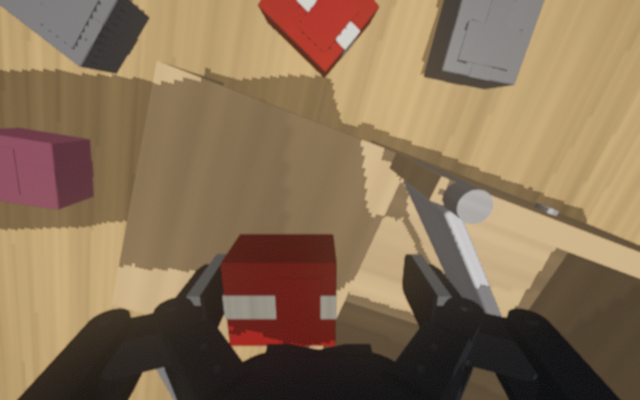

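Request:
{"fn": "move_arm", "kwargs": {
  "rows": [
    {"xyz": [0.66, -0.2, -0.24], "rotation": [0, 0, 0], "claw": 0},
    {"xyz": [0.66, -0.1, -0.24], "rotation": [0, 0, 0], "claw": 0},
    {"xyz": [0.66, 0, -0.24], "rotation": [0, 0, 0], "claw": 0},
    {"xyz": [0.66, 0, -0.24], "rotation": [0, 0, 0], "claw": 0},
    {"xyz": [0, 0, 0], "rotation": [0, 0, 0], "claw": 0}
  ]
}}

```text
t: 5.78
position: [0.5248, 0.1752, 0.0709]
tool_rot: [-1.571, 0.003, 0.247]
ft_force: [-4.3, -1.2, 3.0]
finger_gap: 0.997
```

```bash
python3 look.py 5
```

```text
5.775 [0.52477264 0.17522774 0.07086527] [-4.3 -1.2  3. ] box [ 4.4336331  -0.49171351]
```

View pics/m5.png

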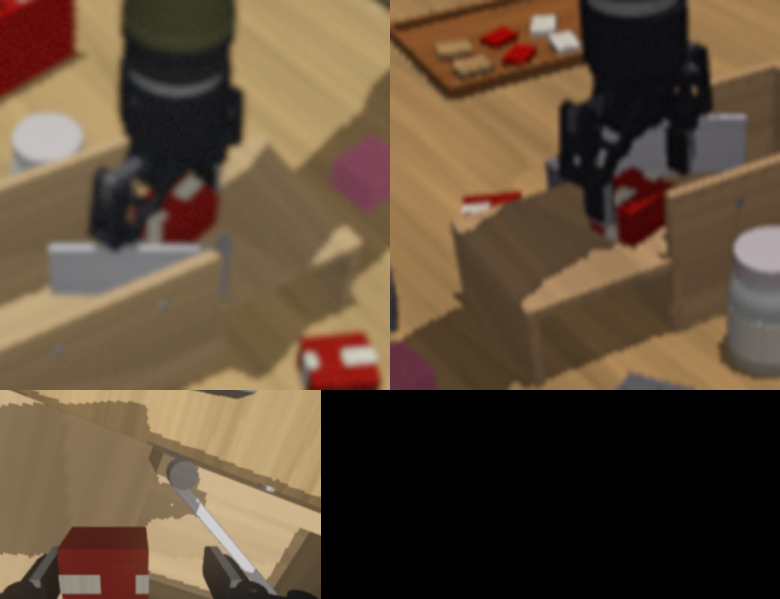

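View pics/wrist5_full.png

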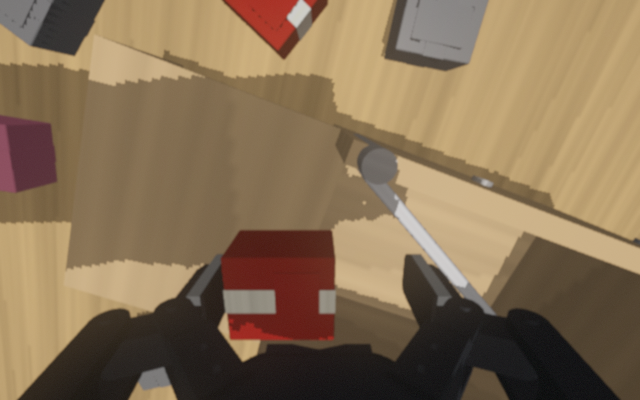

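Request:
{"fn": "move_arm", "kwargs": {
  "rows": [
    {"xyz": [0.66, 0, -0.24], "rotation": [0, 0, 0], "claw": 0},
    {"xyz": [0.66, 0, -0.24], "rotation": [0, 0, 0], "claw": 0},
    {"xyz": [0.66, 0, -0.24], "rotation": [0, 0, 0], "claw": 0},
    {"xyz": [0, 0, 0], "rotation": [0, 0, 0], "claw": 0},
    {"xyz": [0, 0, 0], "rotation": [0, 0, 0], "claw": 0}
  ]
}}

```text
t: 6.55
position: [0.5476, 0.1731, 0.0711]
tool_rot: [-1.572, -0.001, 0.247]
ft_force: [-0.4, -2.6, 3.1]
finger_gap: 0.998
```

```bash
python3 look.py 6
```

```text
6.55 [0.54758292 0.17313382 0.07114178] [-0.4 -2.6  3.1] box [27.33727254 -0.1501419 ]
```

View pics/m6.png

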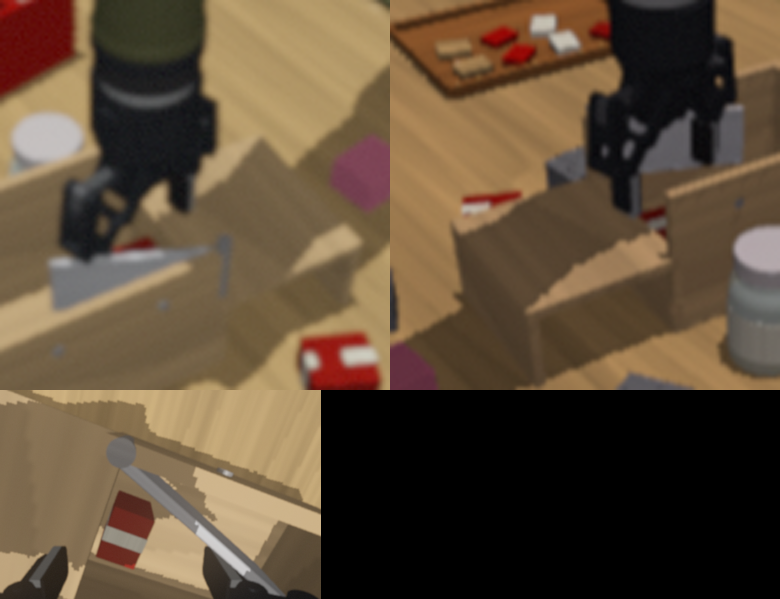

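View pics/wrist6_full.png

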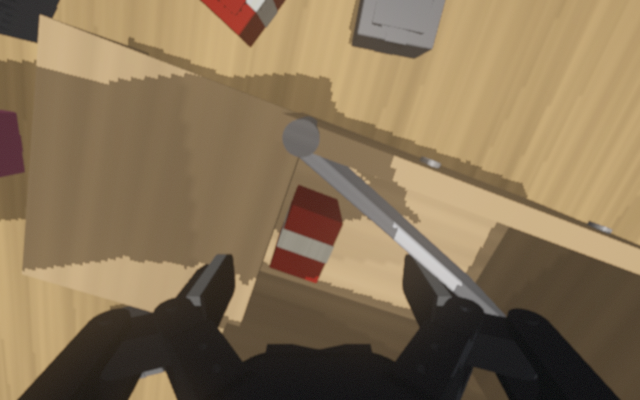

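Request:
{"fn": "move_arm", "kwargs": {
  "rows": [
    {"xyz": [0, 0, 0], "rotation": [0, 0, 0], "claw": 0},
    {"xyz": [0, 0, 0], "rotation": [0, 0, 0], "claw": 0},
    {"xyz": [0, 0, 0], "rotation": [0, 0, 0], "claw": 0},
    {"xyz": [0, 0, 0], "rotation": [0, 0, 0], "claw": 0}
  ]
}}

```text
t: 7.2
position: [0.5474, 0.1734, 0.0713]
tool_rot: [-1.571, -0.001, 0.247]
ft_force: [1.3, -3.7, 2.6]
finger_gap: 0.997
```

```bash
python3 look.py 7; python3 - <<'E'
from h import *
p=vision.camera_params('wrist'); B=np.load('box.npz')
im=cv2.imread('pics/wrist7_full.png'); cv2.imwrite('pics/w7z.png',cv2.resize(im[160:310,230:370],None,fx=4,fy=4,interpolation=cv2.INTER_CUBIC))
for q in[(290,220),(340,223),(318,282),(272,270)]:
  for z in(.056,.038):print(q,z,(B['M'].T@(ray('wrist',q,z,p)[:2]-B['t'])*1000).round(1))
E
```

```text
7.2 [0.54744324 0.17341692 0.07131533] [ 1.3 -3.7  2.6] box [27.16829687  0.11651558]
(290, 220) 0.056 [ 6.7 10.1]
(290, 220) 0.038 [7.3 2.9]
(340, 223) 0.056 [34.6 18.4]
(340, 223) 0.038 [38.4 12.2]
(318, 282) 0.056 [ 36.2 -23. ]
(318, 282) 0.038 [ 40.3 -34. ]
(272, 270) 0.056 [  6.8 -24.9]
(272, 270) 0.038 [  7.4 -36. ]
```

View pics/w7z.png

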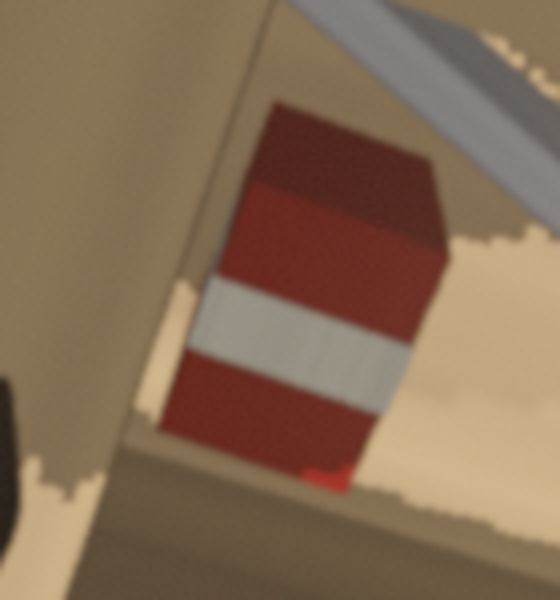

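Request:
{"fn": "move_arm", "kwargs": {
  "rows": [
    {"xyz": [-1.13, 0, 0.42], "rotation": [0, 0, 0], "claw": 0},
    {"xyz": [-1.13, 0, 0.42], "rotation": [0, 0, 0], "claw": 0},
    {"xyz": [-1.13, 0, 0.42], "rotation": [0, 0, 0], "claw": 0},
    {"xyz": [-1.13, 0, 0.42], "rotation": [0, 0, 0], "claw": 0},
    {"xyz": [-1.13, 0, 0.42], "rotation": [0, 0, 0], "claw": 0},
    {"xyz": [-1.13, 0, 0.42], "rotation": [0, 0, 0], "claw": 0},
    {"xyz": [-1.13, 0, 0.42], "rotation": [0, 0, 0], "claw": 0},
    {"xyz": [-1.13, 0, 0.42], "rotation": [0, 0, 0], "claw": 0},
    {"xyz": [0, 0, 0], "rotation": [0, 0, 0], "claw": 0},
    {"xyz": [0, 0, 0], "rotation": [0, 0, 0], "claw": 0}
  ]
}}

```text
t: 8.6
position: [0.4512, 0.1843, 0.071]
tool_rot: [-1.57, -0.0, 0.248]
ft_force: [-0.8, -0.4, -0.1]
finger_gap: 1.0
```

Request:
{"fn": "move_arm", "kwargs": {
  "rows": [
    {"xyz": [0, -2, 0], "rotation": [0, 0, 0], "claw": 0},
    {"xyz": [0, -3, 0], "rotation": [0, 0, 0], "claw": 0},
    {"xyz": [0, -3, 0], "rotation": [0, 0, 0], "claw": 0},
    {"xyz": [0, -3, 0], "rotation": [0, 0, 0], "claw": 0},
    {"xyz": [0, -3, 0], "rotation": [0, 0, 0], "claw": 0},
    {"xyz": [0, -3, 0], "rotation": [0, 0, 0], "claw": 0},
    {"xyz": [0, 0, 0], "rotation": [0, 0, 0], "claw": 0},
    {"xyz": [0, 0, 0], "rotation": [0, 0, 0], "claw": 0}
  ]
}}

```text
t: 9.6
position: [0.4511, 0.1839, 0.2404]
tool_rot: [-1.571, 0.001, 0.247]
ft_force: [-0.6, 0.4, 0.6]
finger_gap: 1.002
```

```bash
python3 look.py 8
```

```text
9.6 [0.45106438 0.1838578  0.24039707] [-0.6  0.4  0.6] box [-69.7743502   0.2578613]
```

View pics/m8.png

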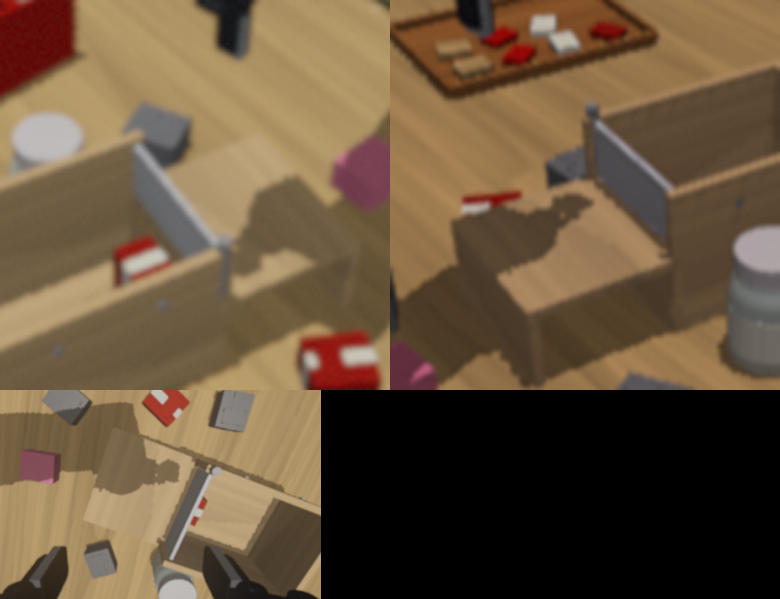

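View pics/wrist8_full.png

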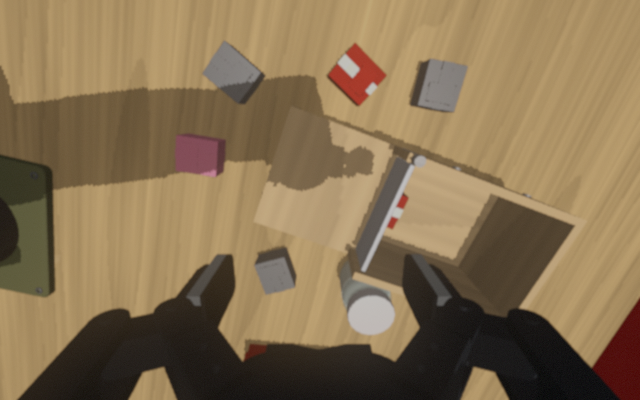

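```bash
python3 - <<'E'
from h import *
a=cv2.imread('pics/scene0.png').astype(int);b=cv2.imread('pics/scene8_full.png').astype(int)
for nm,(x,y,w,h) in {'spare':(385,275,35,35),'jar':(290,205,30,16)}.items(): print(nm,abs(a-b)[y:y+h,x:x+w].mean())
print(bot.sense()['ft_force'].round(1)); print(bot.sign_off())
E
```

```text
spare 10.572789115646259
jar 8.059027777777779
[-0.1 -0.4  0.7]
the job is handed in; nothing more can be done
None
```

```bash
python3 - <<'E'
import cv2,numpy as np
for f in('scene0','scene8_full'):
    im=cv2.imread(f'pics/{f}.png');h=cv2.cvtColor(im,cv2.COLOR_BGR2HSV)
    m=((h[...,0]<8)|(h[...,0]>172))&(h[...,1]>150)&(h[...,2]>60)
    y,x=np.nonzero(m[275:310,385:420]);print(f,x.mean()+385,y.mean()+275,len(x))
a,b=[cv2.cvtColor(cv2.imread(f'pics/{f}.png'),cv2.COLOR_BGR2GRAY)[200:225,285:325].astype(np.float32) for f in('scene0','scene8_full')]
print(cv2.phaseCorrelate(a,b))
E
```

```text
scene0 402.7860696517413 294.2487562189055 402
scene8_full 402.90267639902675 293.87834549878346 411
((-0.038990359429202925, 0.5127511262459414), 1.0045659610033035)
```

The job is done and handed in at about 10 s of the 35 s allowed; sign-off gives no verdict.

**What I did:** With the gripper fully open and turned about 20° to the box, I lowered one finger in front of the flap and the other behind the carton. One straight move along the box's x axis swung the flap open, to roughly 1 rad or more judging by the pictures. The same move pushed the carton over the porch edge while the flap was held. I then backed out so the flap closed behind the finger, and lifted clear.

**Last checks:**
- **Carton:** it stands on end on the compartment floor. Its top measured about 56 mm above the table at most, below the flap's lower edge at 73 mm.
- **Flap:** it looks shut in the scene, side and wrist pictures. I did not measure its final angle.
- **Jar and spare carton:** both moved under 1 pixel in the scene view between the first and last pictures. My first check, a raw pixel difference, came out unexpectedly high at 8–11 grey levels. The centroid and shift checks, run after hand-in, showed no real movement.
- **Robot:** it hangs clear of everything, with the wrist force back near zero.

**One oddity:** during the first half of the push the wrist showed about 9 N upward, probably rubbing on the flap. I raised the tool 3 mm and it dropped to about 3 N. I had no reading of the force between carton and flap; the pictures taken at stops along the way showed a clear gap between them.

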